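# Hold a dosing pump open for a tube change

## Task

The roller pump's tube is to be changed. On its keypad press, fully and one at a time, red (stop), then yellow (tube change), then white (confirm), never green (start). Then, by its black handle, swing the blue spring-loaded pressure arm from the rotor all the way open to its rubber stop and finish still holding it there with the fingers, keys released and the other things on the bench left where they are.

Things in the scene. Friction and masses are not known exactly. Their poses are not given: they have to be found in the camera images.
- pump: white and grey bench-top roller pump, 200 x 300 mm, 93 mm high, fixed. Origin: centre of its underside; x to its rear (front faces the robot), y to its left. Left half of the top: black panel with four keys in a square, behind them a display hood (from x = +35 mm back, up to z = 118 mm). Right half: aluminium head plate (top z = 103 mm) with the rotor and, before it, the blue pressure arm
- key_red_top (a point): centre of the top face of the red stop key (left rear key, pump x -14, y +107 mm). All keys: 22 mm square, 44 mm between centres, tops at z = 105 mm, 10 mm above the panel; pressed straight down, 5 mm travel, spring 2 N at first and 4.5 N at the bottom, rise again when let go
- key_yellow_top (a point): centre of the top face of the yellow tube-change key (left front key, pump x -58, y +107 mm)
- key_white_top (a point): centre of the top face of the white confirm key (right front key, pump x -58, y +63 mm)
- key_green_top (a point): centre of the top face of the green start key (right rear key, pump x -14, y +63 mm): not to be pressed
- key_red (a joint): how far the red key is pressed, m: 0 up, 0.005 fully down
- key_yellow (a joint): how far the yellow key is pressed, m: 0 up, 0.005 fully down
- key_white (a joint): how far the white key is pressed, m: 0 up, 0.005 fully down
- key_green (a joint): how far the green key is pressed, m: 0 up, 0.005 fully down
- pressure_arm (a joint): angle of the pressure arm, rad: 0 shut against the rotor (rest), 0.90 fully open against the rubber stop. Grows counter-clockwise seen from above: the handle swings to the pump's front and then to its right. A torsion spring always pulls it shut: about 4 N at the handle when shut, 8.5 N at the stop
- lever_handle (a point): centre of the upright black handle post at the arm's free end, 150 mm above the bench; moves with the arm. Round, 17 mm thick (19 mm near its top), z = 124 to 176 mm, on a blue bar 15 mm wide with its top at z = 124 mm (pivot end and shoe reach z = 145 mm). Axes turn with the arm: y from the pivot out to the handle, -x the way it opens
- pivot_axis (a point): on the vertical pivot axis of the pressure arm, at the height of the handle's centre, 126 mm from the handle; fixed on the pump at x -36, y -126 mm
- rotor_top (a point): top centre of the three-roller rotor's hub, pump x 28, y -68 mm; rotor 81 mm across over its rollers, highest point z = 147 mm; nothing to do with it
- open_stop (a point): top of the rubber open stop, a fixed 13 mm black post in front of the pivot, against which the blue bar comes to rest when fully open
- beaker: clear glass beaker, 73 mm across and 92 mm high, to the right of the pump; origin under its centre; a bystander
- petri: flat round petri dish, 92 mm across and 15 mm high, to the left of the pump; origin under its centre; a bystander
- vial: small glass vial with a black cap, 22 mm across and 50 mm high, in front of the keypad; origin under its centre; a bystander
- air_valve: small green airline valve, 14 x 42 x 26 mm, lying in front of the pump; origin under its centre; a bystander

How it is judged:
By the outcome, as a careful person would: the job done as asked, in the order asked, and still so for the second after the job is handed in, while the arm keeps its last pose, push and grip.
It also fails if it takes over 54 s, if anything falls off the work surface, if the arm or the gripper's body presses on something with over 40 N, if the wrist force passes 120 N, or if a joint passes its speed limit or range.

## Robot

A 7-joint arm with a two-finger parallel gripper is mounted at the origin on a cart in front of the work surface, level with it; the furniture and walls round the work are solid. World frame = base frame: x ahead of the robot, y to its left, z up, the work surface at z = 0. Lengths are in m, angles in rad, forces in N, time in s.
With the tool pointing down it reaches from about 0.4 to 0.9 m from the base axis. Payload 5.6 kg.
Tool frame: the origin (TCP) lies at the very end of the fingers, on their centre line; the grasp point (between the pads) lies 19 mm behind it (bot.grip_point_offset is the distance from the TCP to the grasp point, in m); z points along the fingers, y is the line along which they close (so a half turn about z gives the same grasp; the last joint's range is limited). The gripper opens to 92 mm and grips with 3 to 60 N. Pads are 20 mm wide; open, the fingers measure 128 mm over their backs; the gripper's body (75 mm by 189 mm) begins 69 mm behind the grasp point.
Start: joints at [-0.043, 0.468, -0.012, 1.603, 0.006, 1.071, -0.056], TCP at [0.65, -0, 0.215] pointing down, gripper open.
Joint ranges: [-2.53, 2.53], [-0.31, 2.02], [-1.57, 1.55], [0.28, 2.44], [-1.29, 4.43], [0.15, 1.84], [-2.92, 2.92]. Speed limits (rad/s): [2.57, 2.57, 3.14, 3.14, 3.14, 3.14, 3.14].

## Interface

Orientations are given as a unit quaternion [x, y, z, w].
In Python, from workcell import bot, vision, job gives the robot as it stands.
- The arm moves only by the shell command python3 -m creep 'ROWS' [FORCE]. ROWS is JSON, one flat list of numbers, 7 for each row, row after row: the shift along the world's x, y, z in m, then the turn, a rotation vector about the world's x, y, z in degrees, then the opening, from -1 (shut) to 1 (fully open), so that 0 is half open. A call has exactly 10 rows; each row shifts and turns the commanded pose from where the row before left it; what a row does not reach is not made up. A row lasts 1/8 s, in which the tool goes at most 62.5 mm and 10.7 degrees, less where a joint would pass 70% of its speed; a pose out of reach is approached as far as the arm can. A call is refused whole if a number of a shift passes 0.0625 or a number of a turn 10.7, either way. A call with a gripper value outside its range is refused whole. The fingers move at their own pace and stop on an object; FORCE is the grip in N (left out, the last holds). Time passes only in rows, so rows that do not move let the fingers close, or fill a call up. It gives the time, the measured TCP pose, the force, the opening and the grip force at its end, in the units of the state.
- bot.state(): the state, without advancing time (a new reading comes with each control period).
- vision.read_camera(name): name is "scene" or "side" or "wrist"; returns (picture, depth): 384x512x3 uint8, blue, green, red; 384x512 float32, m along the optical axis (not along the pixel's ray), 0 where there is no reading.
- vision.calibration(name): a dict with "intrinsics" (3x3 intrinsics, pixels), "cam_to_world" (4x4, takes a point from camera to world coordinates). Camera axes: x right, y down, z forward; pixel columns grow to the right and rows downward; lengths in m; the calibration is good to about 2 mm. The wrist camera is an equidistant fisheye: a pixel r from the principal point sees the ray r / f radians off the axis. A picture is of the moment at which its call begins: read the wrist's pose just before it. calibration takes no time and is no camera call; for the wrist camera it gives the pose at the moment of the call.
- job.finish_job(): hands the job in; it is judged then, once.
The state is a dict: "time_s": time; "joints": joint angles; "dq": joint speeds; "effort": joint torques, N m; "tcp_pos": TCP position; "tcp_rot": TCP orientation; "wrist_force": force on the tool from outside, world axes, zero at the start; "ft_torque": the same for the moment, N m; "gripper_width": finger opening in m; "grip_force": force on a finger pad.
Only numpy, scipy, OpenCV 4.12 (cv2) and the standard library are available. Lean on these libraries where they do the work, as an engineer would, in place of code of your own. Each camera call takes 0.05 s, during which the arm holds its last target. There are 200 camera calls.

## Working session

There is one attempt and no reset: what is moved stays moved. The work goes in short steps, Python scripts to look and compute and a shell command to move; the robot and the scene stay as the last step left them, time stands still between calls to the robot, and variables do not carry over. Pictures are saved under pics/ and viewed, at most 10 in all, crops included, and the job is handed in when it is done.

```bash
mkdir -p pics; ls; cat > h.py <<'E'
import numpy as np, cv2
from workcell import bot, vision, job
def snap(n):
    c=vision.calibration(n); im,d=vision.read_camera(n); return im,d,np.array(c["intrinsics"]),np.array(c["cam_to_world"])
def ray(K,T,u,v):
    r=T[:3,:3]@np.array([(u-K[0,2])/K[0,0],(v-K[1,2])/K[1,1],1]); return T[:3,3],r
def onplane(K,T,u,v,z):
    o,r=ray(K,T,u,v); return o+r*(z-o[2])/r[2]
def cloud(d,K,T):
    v,u=np.mgrid[:d.shape[0],:d.shape[1]]
    p=np.stack([(u-K[0,2])/K[0,0]*d,(v-K[1,2])/K[1,1]*d,d],-1); return p@T[:3,:3].T+T[:3,3]
E
python3 - <<'E'
from h import *
for n in("scene","side"):
    im,d,K,T=snap(n); cv2.imwrite(f"pics/{n}.png",im); np.savez(f"{n}.npz",im=im,d=d,K=K,T=T); print(n,K[0,0],T.round(3).tolist())
s=bot.state(); print(s)
E
```

```text
pics
scene 444.31305534212896 [[-0.503, -0.37, 0.781, -0.328], [-0.864, 0.238, -0.444, 0.581], [-0.021, -0.898, -0.44, 0.584], [0.0, 0.0, 0.0, 1.0]]
side 445.31364569627726 [[-0.984, -0.06, 0.17, 0.317], [-0.179, 0.456, -0.872, 1.1], [-0.025, -0.888, -0.459, 0.64], [0.0, 0.0, 0.0, 1.0]]
{'time_s': 0.1, 'joints': array([-0.04302612,  0.46827044, -0.01159569,  1.60348237,  0.00598408,
        1.07140949, -0.05629059]), 'dq': array([-0.00069048, -0.00129345,  0.00029407, -0.00404365,  0.00048618,
       -0.00042791,  0.00016678]), 'effort': array([ 1.57556435e-03, -5.21645308e+01, -1.25145918e-02, -2.44365495e+01,
       -5.68165525e-02,  1.40885683e-02,  8.46384978e-05]), 'tcp_pos': array([ 6.49498153e-01, -4.93693309e-05,  2.13768064e-01]), 'tcp_rot': array([ 7.07121841e-01,  7.07091305e-01, -5.77498528e-04, -5.05631340e-04]), 'wrist_force': array([-0.29228804,  0.39733652,  0.68066537]), 'ft_torque': array([-0.02832253,  0.02461282, -0.00357628]), 'grip_force': 0.0, 'gripper_width': 0.09220398819921302}
```

View pics/scene.png

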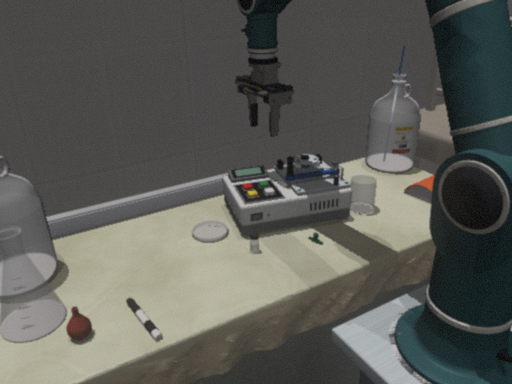

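View pics/side.png

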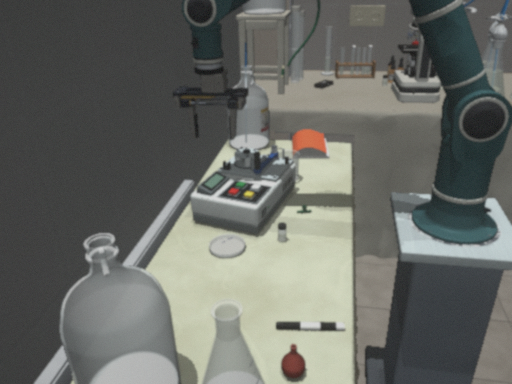

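The scene view shows the pump with its keys around (258,189), the handle near (290,162) and the beaker at (362,195). In the side view the keys are around (243,190). Next I measure by colour and take a wrist picture.

```bash
python3 - <<'E'
from h import *
R={}
for n,box in(("scene",(220,145,385,255)),("side",(190,140,310,250))):
    f=np.load(n+".npz"); im,d,K,T=[f[k] for k in("im","d","K","T")]
    hsv=cv2.cvtColor(im,cv2.COLOR_BGR2HSV); P=cloud(d,K,T)
    x0,y0,x1,y1=box
    for c,lo,hi in(("red",(0,150,70),(8,255,255)),("yellow",(18,150,80),(30,255,255)),("green",(50,120,40),(80,255,255)),("blue",(100,120,40),(125,255,255))):
        m=cv2.inRange(hsv,lo,hi); k=np.zeros_like(m); k[y0:y1,x0:x1]=m[y0:y1,x0:x1]
        N,L,S,C=cv2.connectedComponentsWithStats(k)
        for i in range(1,N):
            if S[i,4]>8: print(n,c,S[i].tolist(),C[i].round(1),onplane(K,T,*C[i],.105).round(4),np.median(P[(L==i)&(d>0)],0).round(4))
im,d,K,T=snap("wrist"); print(K,T.round(3).tolist()); cv2.imwrite("pics/w0.png",im); np.savez("w0.npz",im=im,d=d,K=K,T=T)
E
```

```text
scene red [243, 184, 10, 5, 38] [247.5 185.7] [0.5706 0.0929 0.105 ] [0.5721 0.0919 0.1043]
scene yellow [247, 190, 11, 6, 45] [252.3 192.7] [0.529  0.1027 0.105 ] [0.5308 0.1017 0.1039]
scene green [259, 182, 9, 4, 27] [263.4 183.1] [0.562  0.0508 0.105 ] [0.5623 0.0499 0.1044]
scene blue [319, 169, 19, 6, 46] [327.5 171.2] [ 0.5338 -0.1345  0.105 ] [ 0.5037 -0.1105  0.1227]
scene blue [287, 172, 31, 8, 67] [300.7 175.6] [ 0.5492 -0.057   0.105 ] [ 0.5188 -0.0363  0.1221]
side red [294, 140, 16, 10, 128] [300.9 143.6] [ 0.4361 -0.254   0.105 ] [ 0.4524 -0.4222  0.04  ]
side red [229, 188, 9, 6, 38] [232.9 190.6] [0.5801 0.0985 0.105 ] [0.5801 0.0976 0.1043]
side green [237, 183, 6, 3, 15] [239.6 183.9] [0.571  0.0581 0.105 ] [0.5708 0.058  0.1042]
side blue [270, 154, 4, 4, 14] [271.5 155.5] [ 0.5157 -0.1452  0.105 ] [ 0.5089 -0.1024  0.1235]
[[297.31863964   0.         256.17268447]
 [  0.         297.31863964 191.30726857]
 [  0.           0.           1.        ]] [[1.0, 0.0, -0.002, 0.65], [0.0, -0.968, -0.252, 0.07], [-0.002, 0.252, -0.968, 0.384], [0.0, 0.0, 0.0, 1.0]]
```

View pics/w0.png

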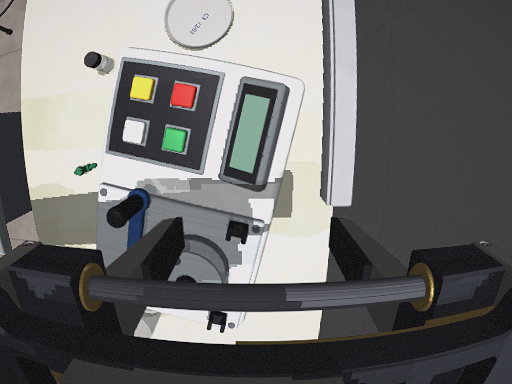

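The wrist view shows yellow (142,88), red (183,96), white (134,131), green (174,140), handle top near (116,214), with the bar running down to the hidden pivot. The pump is yawed by about 13°.

```bash
cat >> h.py <<'E'
def fray(K,T,u,v):
    x,y=(u-K[0,2])/K[0,0],(v-K[1,2])/K[1,1]; t=np.hypot(x,y); s=np.sin(t)/t
    return T[:3,3],T[:3,:3]@np.array([x*s,y*s,np.cos(t)])
def fplane(K,T,u,v,z):
    o,r=fray(K,T,u,v); return o+r*(z-o[2])/r[2]
def tri(a,b):
    A=np.stack([a[1],-b[1]],1); s=np.linalg.lstsq(A,b[0]-a[0],rcond=None)[0]
    p,q=a[0]+a[1]*s[0],b[0]+b[1]*s[1]; return (p+q)/2,np.linalg.norm(p-q)
def fcloud(d,K,T):
    v,u=np.mgrid[:d.shape[0],:d.shape[1]]; x,y=(u-K[0,2])/K[0,0],(v-K[1,2])/K[1,1]; t=np.hypot(x,y)+1e-9
    p=np.stack([x*np.tan(t)/t*d,y*np.tan(t)/t*d,d],-1); return p@T[:3,:3].T+T[:3,3]
E
python3 - <<'E'
from h import *
f=np.load("w0.npz"); im,d,K,T=[f[k] for k in("im","d","K","T")]
g=np.load("scene.npz"); Ks,Ts=g["K"],g["T"]
hsv=cv2.cvtColor(im,cv2.COLOR_BGR2HSV); P=fcloud(d,K,T)
loc={"red":(-.014,.107),"yellow":(-.058,.107),"white":(-.058,.063),"green":(-.014,.063)}
W={};sc={"red":(247.5,185.7),"yellow":(252.3,192.7),"green":(263.4,183.1)}
for c,lo,hi,s in(("red",(0,150,150),(8,255,255),(183,96)),("yellow",(18,150,150),(32,255,255),(142,88)),("green",(50,120,80),(80,255,255),(174,140)),("white",(0,0,215),(180,30,255),(134,131))):
    m=cv2.inRange(hsv,lo,hi); N,L,S,C=cv2.connectedComponentsWithStats(m); i=L[s[1],s[0]]
    W[c]=fplane(K,T,*C[i],.105)
    print(c,S[i],C[i].round(1),W[c].round(4),"depth",np.median(P[L==i],0).round(4), tri(fray(K,T,*C[i]),ray(Ks,Ts,*sc[c])) if c in sc else "")
A=np.array([complex(*loc[k]) for k in loc]);B=np.array([complex(*W[k][:2]) for k in loc])
r=np.vdot(A-A.mean(),B-B.mean()); print("scale",abs(r)/np.vdot(A-A.mean(),A-A.mean()).real); r/=abs(r); t=B.mean()-r*A.mean()
print("yaw",np.degrees(np.angle(r)),"t",t,"res",abs(B-(r*A+t)))
for n,p in dict(piv=(-.036,-.126),rotor=(.028,-.068),**loc).items(): print(n,np.round(r*complex(*p)+t,4))
# handle: dark pixels high up
m=(P[...,2]>.13)&(P[...,2]<.185)&(np.hypot(P[...,0]-.53,P[...,1]+.03)<.08)
z=P[m&(P[...,2]>.17)]; print("handle top",len(z),z.mean(0).round(4),z.min(0).round(4),z.max(0).round(4))
for n,ff in(("scene",0),("side",0)):
    e=np.load(n+".npz"); Q=cloud(e["d"],e["K"],e["T"]); mm=(Q[...,2]>.13)&(Q[...,2]<.19)&(np.hypot(Q[...,0]-.53,Q[...,1]+.03)<.12)
    q=Q[mm]; h=q[q[:,2]>.16]; print(n,len(q),len(h),h.mean(0).round(4) if len(h) else "")
E
```

```text
red [171  83  24  25 461] [182.5  94.9] [0.5798 0.0914 0.105 ] depth [0.58   0.0912 0.1048] (array([0.57821329, 0.09037467, 0.10131477]), np.float64(0.0028900184508314007))
yellow [130  77  23  23 402] [140.7  88. ] [0.5371 0.1012 0.105 ] depth [0.5371 0.101  0.1047] (array([0.53522544, 0.10053354, 0.10169018]), np.float64(0.002325391033475686))
green [163 127  23  25 456] [173.9 139.3] [0.5702 0.0492 0.105 ] depth [0.5702 0.0493 0.1047] (array([0.5687425 , 0.047997  , 0.10157711]), np.float64(0.002024298165453476))
white [123 120  21  23 382] [132.8 131.1] [0.5272 0.059  0.105 ] depth [0.5271 0.059  0.1049] 
scale 0.9917246670286409
yaw -12.956411281996358 t (0.5696167830073524-0.01573234676409263j) res [0.00034255 0.0003604  0.00030294 0.00037884]
piv (0.5063-0.1305j)
rotor (0.5817-0.0883j)
red (0.58+0.0917j)
yellow (0.5371+0.1015j)
white (0.5272+0.0587j)
green (0.5701+0.0488j)
handle top 325 [ 0.5352 -0.0064  0.174 ] [ 0.5255 -0.0162  0.17  ] [0.543  0.0018 0.1769]
scene 428 47 [ 0.5271 -0.0058  0.1691]
side 347 42 [ 0.5329 -0.0026  0.1693]
```

Keys are good to a few mm, and the handle is about (0.535,-0.007), 127 mm from the computed pivot (0.506,-0.1305), so the two agree. Next: shut the fingers, go above red and align to the pump.

```bash
python3 -m creep '[-0.0175,0.023,0,0,0,-6.5,-1, -0.0175,0.023,0,0,0,-6.5,-1, -0.0175,0.023,0,0,0,0,-1, -0.0175,0.023,0,0,0,0,-1, 0,0,0,0,0,0,-1, 0,0,-0.015,0,0,0,-1, 0,0,-0.02,0,0,0,-1, 0,0,-0.02,0,0,0,-1, 0,0,-0.02,0,0,0,-1, 0,0,-0.01,0,0,0,-1]' 30
```

```text
time_s: 1.4
tcp_pos: [0.5796, 0.0902, 0.1274]
tcp_rot: [0.783, 0.622, -0.001, -0.0]
wrist_force: [0.4, -0.4, 0.6]
gripper_width: 0.0002
grip_force: 0.0
```

```bash
python3 -m creep '[0,0.0015,-0.015,0,0,0,-1, 0,0,-0.006,0,0,0,-1, 0,0,-0.003,0,0,0,-1, 0,0,-0.003,0,0,0,-1, 0,0,-0.002,0,0,0,-1, 0,0,-0.002,0,0,0,-1, 0,0,0,0,0,0,-1, 0,0,0,0,0,0,-1, 0,0,0,0,0,0,-1, 0,0,0,0,0,0,-1]'
```

```text
time_s: 2.65
tcp_pos: [0.5801, 0.0934, 0.1004]
tcp_rot: [0.783, 0.622, 0.0, 0.0]
wrist_force: [-4.8, -0.8, 12.2]
gripper_width: 0.0006
grip_force: 6.3
```

Red has bottomed (12 N, z = 0.100). Now yellow.

```bash
python3 -m creep '[0,0,0.026,0,0,0,-1, 0,0,0,0,0,0,-1, -0.021,0.004,0,0,0,0,-1, -0.022,0.004,0,0,0,0,-1, 0,0,0,0,0,0,-1, 0,0,-0.013,0,0,0,-1, 0,0,-0.005,0,0,0,-1, 0,0,-0.003,0,0,0,-1, 0,0,-0.003,0,0,0,-1, 0,0,-0.002,0,0,0,-1]'
python3 -m creep '[0,0,0,0,0,0,-1, 0,0,0,0,0,0,-1, 0,0,0,0,0,0,-1, 0,0,0,0,0,0,-1, 0,0,0,0,0,0,-1, 0,0,0,0,0,0,-1, 0,0,0,0,0,0,-1, 0,0,0,0,0,0,-1, 0,0,0,0,0,0,-1, 0,0,0,0,0,0,-1]'
```

```text
time_s: 3.9
tcp_pos: [0.5372, 0.1011, 0.1001]
tcp_rot: [0.783, 0.622, -0.0, 0.0]
wrist_force: [-8.7, -2.7, 27.0]
gripper_width: 0.0001
grip_force: 12.9
time_s: 5.15
tcp_pos: [0.5372, 0.1011, 0.1003]
tcp_rot: [0.783, 0.622, 0.0, 0.0]
wrist_force: [-5.4, -2.2, 15.2]
gripper_width: 0.0004
grip_force: 7.6
```

Yellow has bottomed too. White is next, at (-0.010,-0.043) from yellow.

```bash
python3 -m creep '[0,0,0.026,0,0,0,-1, 0,0,0,0,0,0,-1, -0.005,-0.021,0,0,0,0,-1, -0.005,-0.021,0,0,0,0,-1, 0,0,0,0,0,0,-1, 0,0,-0.013,0,0,0,-1, 0,0,-0.005,0,0,0,-1, 0,0,-0.003,0,0,0,-1, 0,0,-0.003,0,0,0,-1, 0,0,-0.002,0,0,0,-1]'
```

```text
time_s: 6.4
tcp_pos: [0.5267, 0.0603, 0.1001]
tcp_rot: [0.782, 0.623, -0.0, -0.001]
wrist_force: [-10.7, 0.9, 27.1]
gripper_width: 0.0002
grip_force: 13.7
```

```bash
python3 -m creep '[0,0,0.02,0,0,0,-1, 0,0,0.04,0,0,0,-1, 0,0,0.041,0,0,0,-1, 0,0,0,0,0,0,0, 0.002,-0.016,0,0,0,0,0, 0.002,-0.017,0,0,0,0,0, 0.002,-0.017,0,0,0,0,0, 0.002,-0.0165,0,0,0,0,0, 0,0,0,0,0,0,0, 0,0,0,0,0,0,0]'
python3 - <<'E'
from h import *
im,d,K,T=snap("wrist"); cv2.imwrite("pics/w1.png",im); P=fcloud(d,K,T)
m=(P[...,2]>.17)&(P[...,2]<.18)&(np.hypot(P[...,0]-.535,P[...,1]+.007)<.02); q=P[m]
v,u=np.nonzero(m); print(len(q),q.mean(0),q.min(0),q.max(0)); 
if len(q): print(u.mean(),v.mean(),fplane(K,T,u.mean(),v.mean(),.176))
print(bot.state()["gripper_width"],bot.state()["tcp_pos"])
hsv=cv2.cvtColor(im,cv2.COLOR_BGR2HSV)
for c,lo,hi in(("red",(0,150,120),(8,255,255)),("yellow",(18,150,120),(32,255,255)),("green",(50,120,60),(80,255,255)),("white",(0,0,215),(180,30,255))):
    k=cv2.inRange(hsv,lo,hi)>0; k&=(P[...,2]>.09)&(P[...,2]<.11); print(c,k.sum(),np.median(P[k],0))
E
```

```text
time_s: 7.65
tcp_pos: [0.535, -0.0067, 0.1995]
tcp_rot: [0.783, 0.623, 0.0, -0.0]
wrist_force: [0.3, -0.1, 0.3]
gripper_width: 0.0458
grip_force: 0.0
492 [ 0.53412578 -0.00641944  0.17407808] [ 0.5248009  -0.01633328  0.17000496] [0.5427985  0.00207899 0.17698892]
254.96747967479675 218.10772357723576 [ 0.53429283 -0.00572475  0.176     ]
0.04599907244100003 [ 0.53496751 -0.00631586  0.19953193]
red 535 [0.57877531 0.0910328  0.10466014]
yellow 162 [0.53651053 0.09945074 0.10408754]
green 551 [0.56899438 0.04903623 0.10478441]
white 12367 [0.60219791 0.01036323 0.09302889]
```

View pics/w1.png

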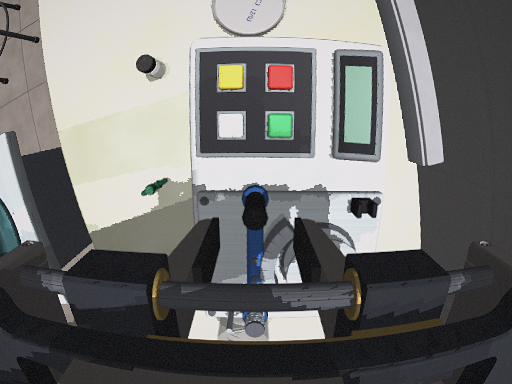

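The picture shows the keys up again, with the handle post at (255,205) centred between the fingers and the bar running down to the pivot at (255,318). I lower over the handle and grip it.

```bash
python3 -m creep '[0,0,-0.02,0,0,0,0, 0,0,-0.02,0,0,0,0, 0,0,-0.02,0,0,0,0, 0,0,-0.008,0,0,0,0, 0,0,0,0,0,0,0, 0,0,0,0,0,0,-1, 0,0,0,0,0,0,-1, 0,0,0,0,0,0,-1, 0,0,0,0,0,0,-1, 0,0,0,0,0,0,-1]' 35
python3 - <<'E'
import numpy as np
c=np.array([.5063,-.1305])
for a in np.arange(0,55,5.16):
    t=np.radians(77.04+a); print(round(a,1),(c+.126*np.array([np.cos(t),np.sin(t)])).round(4))
E
```

```text
time_s: 8.95
tcp_pos: [0.534, -0.0067, 0.1319]
tcp_rot: [0.783, 0.623, -0.001, -0.001]
wrist_force: [-5.1, 0.3, 5.5]
gripper_width: 0.0169
grip_force: 35.0
0.0 [ 0.5346 -0.0077]
5.2 [ 0.5234 -0.0057]
10.3 [ 0.5121 -0.0046]
15.5 [ 0.5008 -0.0046]
20.6 [ 0.4895 -0.0056]
25.8 [ 0.4783 -0.0077]
31.0 [ 0.4674 -0.0107]
36.1 [ 0.4567 -0.0147]
41.3 [ 0.4465 -0.0196]
46.4 [ 0.4368 -0.0254]
51.6 [ 0.4276 -0.0321]
```

```bash
python3 -m creep '[-0.0112,0.002,0,0,0,5.2,-1, -0.0113,0.0011,0,0,0,5.2,-1, -0.0113,0,0,0,0,5.2,-1, -0.0113,-0.001,0,0,0,5.2,-1, -0.0112,-0.0021,0,0,0,5.1,-1, -0.0109,-0.003,0,0,0,5.2,-1, -0.0107,-0.004,0,0,0,5.2,-1, 0,0,0,0,0,0,-1, 0,0,0,0,0,0,-1, 0,0,0,0,0,0,-1]'
```

```text
time_s: 10.2
tcp_pos: [0.4588, -0.012, 0.1321]
tcp_rot: [0.55, 0.835, 0.002, 0.001]
wrist_force: [3.0, 6.0, -1.5]
gripper_width: 0.0164
grip_force: 35.0
```

```bash
python3 -m creep '[-0.0102,-0.0049,0,0,0,5.2,-1, -0.0097,-0.0058,0,0,0,5.2,-1, -0.0046,-0.0034,0,0,0,2.6,-1, -0.0046,-0.0034,0,0,0,2.6,-1, 0,0,0,0,0,0,-1, -0.001,-0.001,0,0,0,0,-1, -0.001,-0.001,0,0,0,0,-1, 0,0,0,0,0,0,-1, 0,0,0,0,0,0,-1, 0,0,0,0,0,0,-1]'
python3 - <<'E'
import numpy as np
from workcell import bot
p=bot.state()["tcp_pos"][:2]-np.array([.5063,-.1305]); print(np.hypot(*p),np.radians(np.degrees(np.arctan2(p[1],p[0]))-77.04))
E
```

```text
time_s: 11.45
tcp_pos: [0.4272, -0.03, 0.132]
tcp_rot: [0.43, 0.903, 0.002, 0.0]
wrist_force: [2.0, 11.3, 0.5]
gripper_width: 0.017
grip_force: 35.0
0.12785917356838605 0.8928811993045207
```

```bash
python3 -m creep '[-0.0022,-0.0003,0,0,0,0.3,-1, -0.0021,-0.0006,0,0,0,0.3,-1, 0,0,0,0,0,0,-1, 0,0,0,0,0,0,-1, 0,0,0,0,0,0,-1, 0,0,0,0,0,0,-1, 0,0,0,0,0,0,-1, 0,0,0,0,0,0,-1, 0,0,0,0,0,0,-1, 0,0,0,0,0,0,-1]'
python3 - <<'E'
from h import *
s=bot.state(); p=s["tcp_pos"][:2]-np.array([.5063,-.1305]); print(np.hypot(*p),np.arctan2(p[1],p[0])-np.radians(77.04), s["wrist_force"][:2]@[.786,.618], s["wrist_force"][:2]@[-.618,.786])
for n in("side","scene"):
    im,d,K,T=snap(n); q=(190,130,310,220) if n=="side" else (220,120,385,250)
    cv2.imwrite(f"pics/{n}2.png",cv2.resize(im[q[1]:q[3],q[0]:q[2]],None,fx=4,fy=4,interpolation=cv2.INTER_CUBIC))
im,_,_,_=snap("wrist"); cv2.imwrite("pics/w2.png",im)
E
```

```text
time_s: 12.7
tcp_pos: [0.4262, -0.0309, 0.1322]
tcp_rot: [0.426, 0.905, 0.004, 0.003]
wrist_force: [11.7, 11.5, -11.2]
gripper_width: 0.0165
grip_force: 35.0
0.12784761825505986 0.9034725438691062 16.309030341021387 1.7921549262556766
```

View pics/w2.png

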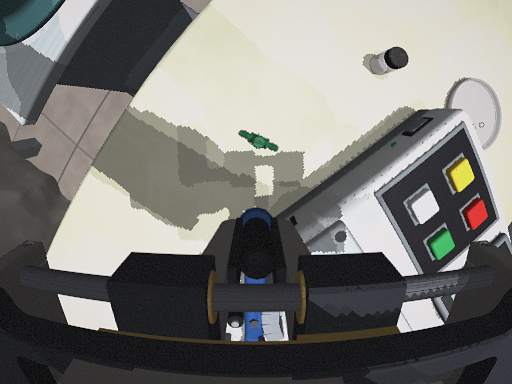

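View pics/scene2.png

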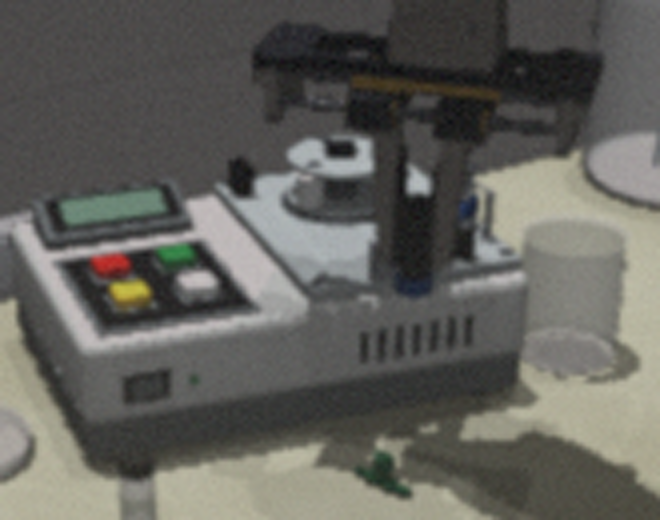

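The wrist view shows the post held between the fingers at (258,245). In the scene view the bar has swung to the front right and all four keys are up; beaker and valve are undisturbed. The last 4 mm of push moved it only 1.3 mm and the force doubled, so it is on the stop. One small confirming push.

```bash
python3 -m creep '[-0.0016,-0.0012,-0.001,0,0,0,-1, 0,0,0,0,0,0,-1, 0,0,0,0,0,0,-1, 0,0,0,0,0,0,-1, 0,0,0,0,0,0,-1, 0,0,0,0,0,0,-1, 0,0,0,0,0,0,-1, 0,0,0,0,0,0,-1, 0,0,0,0,0,0,-1, 0,0,0,0,0,0,-1]'
python3 - <<'E'
from h import *
s=bot.state(); p=s["tcp_pos"][:2]-np.array([.5063,-.1305]); print(np.arctan2(p[1],p[0])-np.radians(77.04), s["wrist_force"][:2]@[.786,.618], s["wrist_force"])
E
```

```text
time_s: 14.1
tcp_pos: [0.4262, -0.031, 0.1321]
tcp_rot: [0.425, 0.905, 0.005, 0.005]
wrist_force: [12.1, 14.6, -6.1]
gripper_width: 0.0169
grip_force: 35.0
0.9040776413823106 18.504868612671025 [12.08627096 14.57129391 -6.10784262]
```

It did not move and only the force grew, so the arm is firmly against the stop. Handing in.

```bash
python3 -c "
from workcell import job; print(job.finish_job())"
```

```text
the job is handed in; nothing more can be done
None
```

I pressed red, yellow and white fully in that order, never green, then swung the pressure arm open to its rubber stop, where the gripper still holds it by the handle; handed in at about 14 s, with the keys back up and nothing else seen to have moved.

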